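Nudge the skewed lid home on the games box

TASK

The red lid of the wooden games box was put back askew. Nudge it round on top of the box, feeling for the opening in the box's frame, until the block under the lid finds it, then press the lid firmly, but without ramming it, past the spring catches so that it lies fully home: square with the box, level and down on the rim all round. Keep the lid on the box the whole time, neither lifting it off nor letting it fall, and leave the skittle, the jar and the puzzle carton where they are.

Things in the scene. Friction and masses are not known exactly. Their poses are not given: they have to be found in the camera images.
- box: Open box of pale wood with a blue band, screwed to the table, immovable: 120 (x) by 160 (y) mm outside, walls upright, on a base board 146 by 186 by 8 mm. Origin: centre of the base board's underside, on the table; x, y along its sides, z up. A darker fixed wooden frame lines its mouth, the frame's top (the rim) 68 mm above the origin.
- box_rim (a point): Centre of the box's mouth, in the plane of the rim; axes as the box. The frame's opening is 90 (x) by 130 (y) mm, parallel to the box, but off this point by an unknown amount, up to 5 mm either way along x and along y. Lid home = block fully in, its origin in the rim plane. Two sprung brass rollers in its y ends hold the block up until the lid is pressed home with about 10 N.
- lid: Loose red wooden lid, draughtboard pattern on top, about 0.2 kg, no handle, too wide to grip: a plate 126 (x) by 166 (y) by 12 mm. Under it, centred, a locating block 87 by 127 mm, 6 mm deep, fits the opening with 1.5 mm to spare each side. Origin: centre of the plate's underside (block below it), z up. It starts up to 35 mm off and turned up to 17 degrees, its block on the rim.
- skittle: Bystander: turned wooden skittle standing on the table, 54 mm across at the foot, 146 mm tall. Origin: centre of its foot.
- jar: Bystander: glass jar with a yellow cap, 60 mm across, 85 mm tall, standing. Origin: centre of its foot.
- puzzle: Bystander: flat yellow puzzle carton 100 (x) by 150 (y) by 32 mm lying on the table. Origin: centre of its underside.
Things that resemble listed ones, but are neither listed nor needed, are in the scene too. What is meant by the lid is not grey or white, and is the smaller of those in its own colour.

How it is judged (in metres and radians):
At the end, for the whole second after the job is handed in: Lid home and at rest: its block in the frame's opening, so its origin within 1.8 mm above (3 mm below) the rim plane and 10 mm sideways of box_rim, turned at most 0.045 rad and tilted at most 0.015 rad against the box; skittle, jar and carton each within 30 mm of where they stood (z of lid in the frame of box_rim between -0.003 and 0.0018 m and horizontal distance between lid and box_rim below 0.01 m and angle between the x axis of lid and the x axis of box, either way round below 0.045 rad and angle between the z axis of lid and the z axis of box, either way round below 0.015 rad and linear speed of lid below 0.01 m/s and distance of each of skittle, jar, puzzle from where it was at the start of the episode below 0.03 m); the robot touches nothing.
It fails at once if the lid is rammed (pressed or pushed with over 60 N) (contact force between the fingers and lid above 60 N).
It fails at once if the lid is lifted off the box (more than 40 mm above its place) (z of lid in the frame of box_rim above 0.04 m).
It fails at once if the lid falls off the box (z of lid in the frame of box_rim below -0.02 m).
It fails at once if the skittle, the jar or the puzzle carton is moved more than 30 mm (distance of any of skittle, jar, puzzle from where it was at the start of the episode above 0.03 m).
It also fails if it takes over 72 s, if anything falls off the work surface, if the arm or the gripper's body presses on something with over 40 N, if the wrist force passes 120 N, or if a joint passes its speed limit or range.

ROBOT

A 6-joint arm with a two-finger parallel gripper is mounted at the origin on the work surface. World frame = base frame: x ahead of the robot, y to its left, z up, the work surface at z = 0. Lengths are in mm, angles in degrees, forces in N, time in s.
With the tool pointing down it reaches from about 300 to 850 mm from the base axis. Payload 4.2 kg.
Tool frame: the origin (TCP) lies at the very end of the fingers, on their centre line; the grasp point (between the pads) lies 19 mm behind it; z points along the fingers, y is the line along which they close (so a half turn about z gives the same grasp; the last joint's range is limited). The gripper opens to 91 mm and grips with 3 to 60 N. Pads are 32 mm wide; open, the fingers measure 118 mm over their backs; the gripper's body (76 mm by 178 mm) begins 60 mm behind the grasp point.
Start: joints at [-77.464, 18.312, 89.639, -0, 72.044, -1.146], TCP at [136.011, -558.699, 213.976] pointing down, gripper open.
Joint ranges: [-177.97, 177.97], [-48.28, 115.42], [12.27, 149.76], [-77.06, 257.06], [2.81, 150.46], [-146.56, 146.56]. Speed limits (degrees/s): [147.25, 147.25, 180, 180, 180, 180].

INTERFACE

Orientations are given as [roll, pitch, yaw] about the fixed x, y, z axes, in that order (R = Rz(yaw) Ry(pitch) Rx(roll)).
In Python, from workcell import env, grab_frame gives the robot as it stands. The module is installed in compiled form; this text tells all that it offers.
- The arm moves only by the tool move_arm, never from a script. Its argument "plan" is a list of rows, each an object of numbers: "tx", "ty", "tz": the shift along the tool's x, y, z in cm; "wx", "wy", "wz": the turn, a rotation vector about the tool's x, y, z in rad. In form: [{"tx": .., "ty": .., "tz": .., "wx": .., "wy": .., "wz": ..}, ...]. A call has 1 to 12 rows; each row shifts and turns the commanded pose from where the row before left it, along the tool's axes as they then stand; what a row does not reach is not made up. A row lasts 1/12 s, in which the tool goes at most 41.7 mm and 7.16 degrees, less where a joint would pass 70% of its speed; a pose out of reach is approached as far as the arm can. A call is refused whole if a number of a shift passes 4.17 or a number of a turn 0.125, either way. A call with a gripper value outside its range is refused whole. "gripper" is the finger opening in cm, from 0 to 9.12, set as the call begins (left out, the last holds). The fingers move at their own pace and stop on an object; "force" is the grip in N (left out, the last holds). Time passes only in rows, so rows that do not move let the fingers close. It gives the time, the measured TCP pose, the force, the opening and the grip force at its end, in the units of the state.
- env.state(): the state, without advancing time (a new reading comes with each control period).
- grab_frame(name): name is "side" or "top"; returns a dict with "color" (400x640x3 uint8, red, green, blue), "vfov" (degrees; the focal length in pixels is half the picture's height over the tangent of half this angle, whatever the lens; pixels are square), "cx", "cy" (the principal point, pixels), "view" (4x4, takes a point from world to camera coordinates). Camera axes: x right, y up, looking along -z (the intrinsics and any distortion apply to the point x, -y, -z); pixel columns grow to the right and rows downward; lengths in mm; the calibration is good to about 2 mm. A picture is of the moment at which its call begins. There is no depth.
- env.job_done(): hands the job in; it is judged then, once.
The state is a dict: "time_s": time; "qpos": joint angles; "qvel": joint speeds; "effort": joint torques, N m; "ee_pos": TCP position; "ee_rot": TCP orientation; "force": force on the tool from outside, world axes, zero at the start; "torque": the same for the moment, N m; "gripper_width": finger opening in mm; "gripper_force": force on a finger pad.
Only numpy, scipy, OpenCV 4.12 (cv2) and the standard library are available. Lean on these libraries where they do the work, as an engineer would, in place of code of your own. Each camera call takes 0.05 s, during which the arm holds its last target. There are 200 camera calls.

## Working session

There is one attempt and no reset: what is moved stays moved. The work goes in short steps, Python scripts to look and compute and a tool call to move; the robot and the scene stay as the last step left them, time stands still between calls to the robot, and variables do not carry over. Pictures are saved under pics/ and viewed, at most 13 in all, crops included, and the job is handed in when it is done.

Besides the shell and the picture viewer there is one more tool, called after ">>>" as name(argument=value, ...), one argument or row to a line, values as JSON. move_arm: Moves the arm, as the interface text tells. Its arguments: {"type":"object","properties":{"plan":{"type":"array","items":{"type":"object","properties":{"tx":{"type":"number"},"ty":{"type":"number"},"tz":{"type":"number"},"wx":{"type":"number"},"wy":{"type":"number"},"wz":{"type":"number"}}}},"gripper":{"type":"number"},"force":{"type":"number"}},"required":["plan"]}

```bash
mkdir -p pics; python3 - <<'E'
from workcell import env, grab_frame
import cv2,numpy as np
for n in("side","top"):
    f=grab_frame(n); cv2.imwrite(f"pics/{n}0.png",f["color"][:,:,::-1]); print(n,f["vfov"],f["cx"],f["cy"],[k for k in f]); print(np.round(f["view"],4).tolist())
s=env.state(); print(s)
E
```

```text
side 55.975812284467715 317.9986142297732 193.1657662132507 ['color', 'vfov', 'cx', 'cy', 'view']
[[0.9921, -0.1255, 0.0054, -570.3531], [0.0662, 0.5589, 0.8266, -94.2291], [-0.1067, -0.8197, 0.5628, -1037.3186], [0.0, 0.0, 0.0, 1.0]]
top 42.99610901419493 326.02330121831255 191.53513677238237 ['color', 'vfov', 'cx', 'cy', 'view']
[[0.0255, -0.9995, 0.0173, -45.5605], [0.9923, 0.0274, 0.1206, -559.357], [-0.121, 0.0141, 0.9926, -1554.7905], [0.0, 0.0, 0.0, 1.0]]
{'time_s': 0.1, 'qpos': array([-7.74646339e+01,  1.83464065e+01,  8.96988705e+01,  1.19371886e-03,
        7.20442706e+01, -1.14626892e+00]), 'qvel': array([-0.03673657, -0.08222177, -0.1918183 , -0.13810637,  0.0674164 ,
       -0.06862346]), 'effort': array([ 7.23930066e-05, -4.13334382e+01, -2.32510042e+01,  7.28816539e-02,
        4.21886018e-02, -6.08802429e-05]), 'ee_pos': array([ 135.90869009, -558.24295269,  213.22381055]), 'ee_rot': array([-1.79910493e+02, -2.92615829e-03,  1.36812638e+01]), 'force': array([-0.50495389,  0.27028564,  0.53809282]), 'torque': array([-0.00112487, -0.01293462, -0.04178261]), 'gripper_force': 0.0, 'gripper_width': 91.53269927347957}
```

View pics/side0.png

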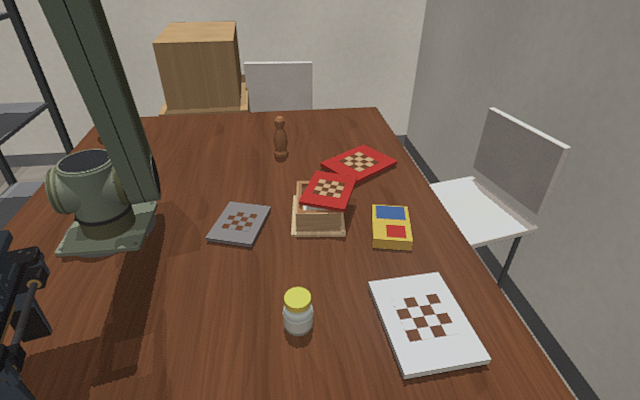

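View pics/top0.png

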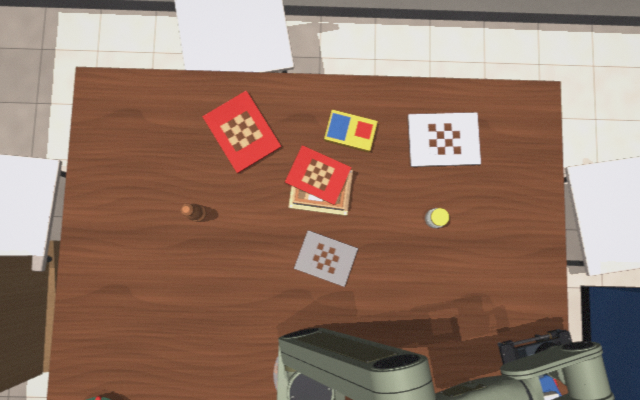

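Candidates in the top view: the large red board (242,132), the small red one on the box (320,175), the grey one (326,258) and the white one (445,139). I choose the small red one at (320,175), and I'll check it in a close crop.

```bash
python3 - <<'E'
import cv2,numpy as np
a=cv2.imread("pics/top0.png")[135:225,275:365]; b=cv2.imread("pics/side0.png")[160:245,280:365]
a=cv2.resize(a,(400,400),interpolation=cv2.INTER_CUBIC);b=cv2.resize(b,(400,400),interpolation=cv2.INTER_CUBIC)
cv2.imwrite("pics/crop0.png",np.hstack([a,b]))
E
```

```text
(no output)
```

View pics/crop0.png

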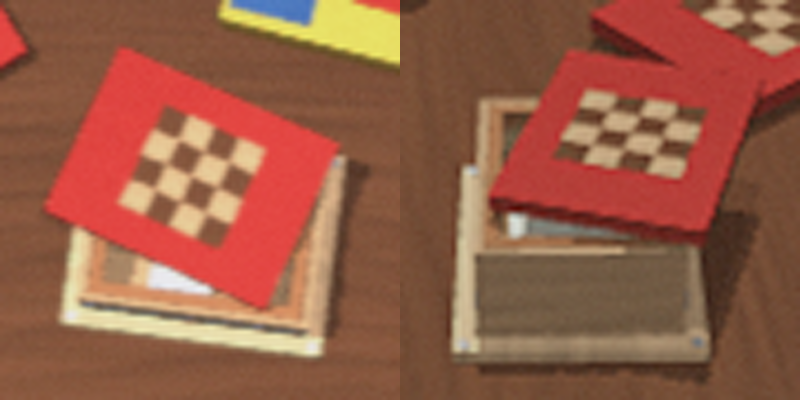

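The crop confirms the choice: a small red lid with a draughtboard, sitting askew on the pale box. Its centre is at about (320,175) in the top view and (329,190) in the side view. Next I'll fit both poses.

```bash
cat > h.py <<'E'
import cv2,numpy as np
from scipy.optimize import least_squares,minimize
def proj(f,P):
    P=np.atleast_2d(P); V=f["view"]; c=P@V[:3,:3].T+V[:3,3]; F=200/np.tan(np.radians(f["vfov"])/2)
    return np.c_[f["cx"]+F*c[:,0]/-c[:,2], f["cy"]-F*c[:,1]/-c[:,2]]
def place(p,L,z0=0):
    c,s=np.cos(p[2]),np.sin(p[2]); L=np.atleast_2d(np.float64(L))
    return np.c_[p[0]+c*L[:,0]-s*L[:,1],p[1]+s*L[:,0]+c*L[:,1],L[:,2]+z0]
S=[(1,1),(1,-1),(-1,-1),(-1,1)]
def plate(z0):return np.array([(63*a,83*b,z) for a,b in S for z in(z0,z0+12)],float)
def redmask(im):
    r,g,b=[im[:,:,i].astype(int) for i in range(3)]
    return ((r>110)&(g<0.45*r)&(b<0.45*r)).astype(np.uint8)
def lidfit(f,p0,z0=74.,box=(275,135,365,225),free=False):
    """fit lid silhouette in top view with soft IoU at 8x supersampling"""
    x0,y0,x1,y1=box;m=np.zeros(f["color"].shape[:2],np.uint8);m[y0:y1,x0:x1]=redmask(f["color"])[y0:y1,x0:x1]
    n,l,st,_=cv2.connectedComponentsWithStats(m);k=1+np.argmax(st[1:,4])
    c=max(cv2.findContours((l==k).astype(np.uint8),0,2)[0],key=cv2.contourArea)
    M=np.zeros(m.shape,np.uint8);cv2.fillConvexPoly(M,cv2.convexHull(c),255)
    M=cv2.resize(M[y0:y1,x0:x1],None,fx=8,fy=8,interpolation=cv2.INTER_LINEAR)>127
    def cost(q):
        h=cv2.convexHull(np.float32((proj(f,place(q[:3]*[1,1,.01],plate(z0)))-[x0,y0]+.5)*8))
        A=np.zeros(M.shape,np.uint8);cv2.fillConvexPoly(A,np.int32(np.round(h)),1)
        return (M^(A>0)).sum()/(M.sum())
    best=minimize(cost,np.array([p0[0],p0[1],p0[2]*100]),method="Nelder-Mead",options=dict(initial_simplex=np.array([p0[0],p0[1],p0[2]*100])+np.array([[0,0,0],[8,0,0],[0,8,0],[0,0,8]])))
    return best.x*[1,1,.01],best.fun
E
cat > fit.py <<'E'
from h import *
from workcell import grab_frame
T=grab_frame("top");D=grab_frame("side")
tp=lambda u,v:((u+.5)/4.444-.5+275,(v+.5)/4.444-.5+135)
sp=lambda u,v:((u-400+.5)/4.706-.5+280,(v+.5)/4.706-.5+160)
obs=[(T,(-73,93,8),tp(62,318)),(T,(-73,-93,8),tp(322,352)),(T,(-60,80,68),tp(82,300)),(T,(-60,-80,68),tp(308,325)),(T,(73,-93,8),tp(346,155)),
(D,(-73,-93,0),sp(453,352)),(D,(73,-93,0),sp(710,362)),(D,(-73,93,8),sp(468,165)),(D,(-60,80,68),sp(478,98)),(D,(-60,-80,68),sp(475,252)),(D,(60,-80,68),sp(692,244))]
r=lambda p:np.concatenate([proj(f,place(p,P))[0]-o for f,P,o in obs])
b=least_squares(r,[560,-20,0.],x_scale=[10,10,.1],loss="soft_l1");print("box",b.x,np.degrees(b.x[2]));print(np.round(r(b.x).reshape(-1,2),1).tolist())
l,c=lidfit(T,[590,-20,-.4]);print("lid",l,np.degrees(l[2]),c)
print("side lid top pred crop",np.round((proj(D,place(l,plate(74)))-[280,160])*4.706+[400,0])[1::2].tolist())
q=l[:2]-b.x[:2];C,s=np.cos(b.x[2]),np.sin(b.x[2]);print("lid in box",C*q[0]+s*q[1],-s*q[0]+C*q[1],np.degrees(l[2]-b.x[2]))
def px(f,u,v,z):
    return least_squares(lambda p:(proj(f,[p[0],p[1],z])[0]-[u,v]),[500,0]).x
print("skittle",px(T,197,213,0),px(D,281,158,0),"jar",px(T,432,220,0),px(D,298,330,0),"puzzle",px(T,351,131,32),px(D,391,222,32))
np.save("box.npy",b.x)
E
python3 fit.py
```

```text
box [ 5.73400236e+02 -1.30512558e+01 -1.04911227e-01] -6.01097051705788
[[-0.3, 1.0], [-0.5, 1.0], [-1.1, -0.4], [0.1, 0.8], [-0.2, 0.2], [0.7, 2.2], [0.4, -0.5], [-0.3, 0.2], [1.2, 0.2], [0.3, 0.2], [0.1, 1.6]]
lid [ 6.07104305e+02 -3.35709283e+00 -4.01787941e-01] -23.02075325889957 0.029916474808588105
side lid top pred crop [[765.0, 76.0], [708.0, 228.0], [489.0, 191.0], [571.0, 47.0]]
lid in box 32.5035976211838 13.170315636459875 -17.00978274184169
skittle [484.78967128 375.62425258] [482.40273377 340.06789592] jar [ 482.52403033 -371.18101387] [ 484.40286878 -389.51596728] puzzle [ 756.8578321  -105.21766182] [ 759.07967205 -107.40328517]
```

The fit is consistent in both views: the lid is 32.5 mm and 13.2 mm off and turned −17°, which is near the stated limits. Next I'll look closer at the visible edges of the opening.

```bash
python3 - <<'E'
from h import *
from workcell import grab_frame
b=np.load("box.npy");out=[]
for n,(x0,y0,w,h) in dict(top=(287,178,70,40),side=(292,177,64,46)).items():
    f=grab_frame(n); s=400/w if n=="x" else 8
    acc=np.mean([grab_frame(n)["color"].astype(float) for _ in range(4)],0).astype(np.uint8)
    im=cv2.resize(acc[y0:y0+h,x0:x0+w,::-1],None,fx=s,fy=s,interpolation=cv2.INTER_CUBIC)
    for hx,hy,z,col in((60,80,68,(255,0,0)),(45,65,68,(0,255,0))):
        P=(proj(f,place(b,[(a*hx,c*hy,z) for a,c in S]))-[x0,y0]+.5)*s
        cv2.polylines(im,[np.int32(P)],True,col,1)
    out.append(cv2.copyMakeBorder(im,0,0,0,600-im.shape[1],0))
im=np.vstack(out)[:600]; cv2.imwrite("pics/open.png",im);print(im.shape)
E
```

```text
(600, 600, 3)
```

View pics/open.png

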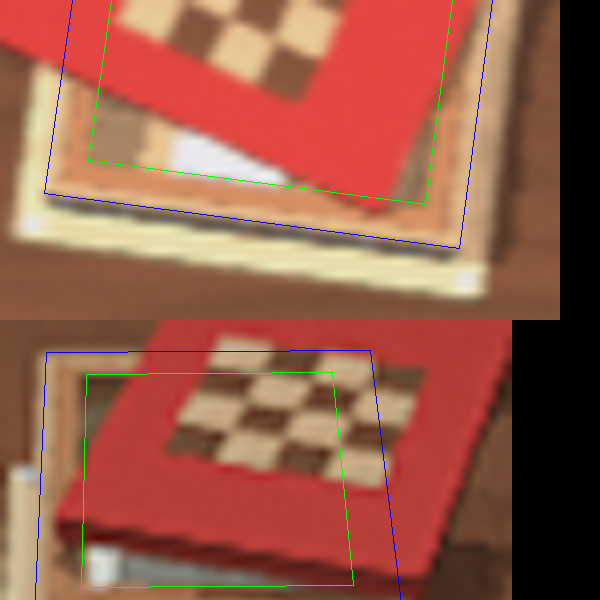

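```bash
python3 - <<'E'
from h import *
from workcell import grab_frame
b=np.load("box.npy")
def prof(f,im,fixed,rng,ax):
    r=[]
    for v in rng:
        P=[((v,w,68) if ax==0 else (w,v,68)) for w in fixed]
        q=proj(f,place(b,P)).astype(np.float32)
        r.append(cv2.remap(im,q[:,:1].copy(),q[:,1:].copy(),cv2.INTER_LINEAR).reshape(-1,3).mean(0))
    return np.array(r)
def show(t,f,im,fixed,rng,ax):
    p=prof(f,im,fixed,rng,ax);print(t);print(" ".join(f"{v}:{int(a[0])},{int(a[1])},{int(a[2])}" for v,a in zip(rng,p)))
I={}
for n in("top","side"):
    f=grab_frame(n);I[n]=f,np.mean([grab_frame(n)["color"] for _ in range(4)],0).astype(np.float32)
R=list(range(-70,-38,2))
for lo,hi in((50,60),(20,40),(-10,10),(-62,-54)): show(f"top -x edge y {lo}..{hi}",*I["top"],np.linspace(lo,hi,9),R,0)
show("top +y edge",*I["top"],np.linspace(-40,-25,9),range(50,92,2),1)
show("top -y edge",*I["top"],np.linspace(-40,-25,9),range(-92,-54,2),1)
show("side -x edge y0..20",*I["side"],np.linspace(25,45,9),R,0)
show("side -y edge",*I["side"],np.linspace(-25,25,9),range(-92,-54,2),1)
E
```

```text
top -x edge y 50..60
-70:230,220,172 -68:222,215,168 -66:186,181,145 -64:124,119,105 -62:132,114,95 -60:169,137,105 -58:214,174,130 -56:215,166,122 -54:210,149,106 -52:213,144,101 -50:211,142,99 -48:206,140,98 -46:185,134,97 -44:173,132,98 -42:170,133,100 -40:169,133,100
top -x edge y 20..40
-70:230,221,173 -68:221,215,168 -66:179,172,136 -64:127,119,100 -62:128,110,92 -60:174,143,109 -58:215,175,131 -56:220,172,126 -54:214,154,109 -52:213,145,101 -50:213,145,103 -48:214,154,118 -46:218,179,154 -44:225,206,191 -42:230,217,204 -40:231,219,206
top -x edge y -10..10
-70:229,217,168 -68:217,203,157 -66:172,155,123 -64:125,110,94 -62:126,106,89 -60:174,141,108 -58:214,173,130 -56:220,171,127 -54:215,154,110 -52:213,145,102 -50:213,145,104 -48:212,155,122 -46:214,180,163 -44:221,211,207 -42:224,217,217 -40:218,203,200
top -x edge y -62..-54
-70:230,220,172 -68:225,215,166 -66:179,170,134 -64:119,110,94 -62:130,111,89 -60:169,138,105 -58:218,177,132 -56:215,165,121 -54:211,152,108 -52:212,144,100 -50:206,138,95 -48:194,131,92 -46:168,120,87 -44:158,118,87 -42:153,117,88 -40:153,116,87
top +
[... 458 characters left out ...]
6,124 -74:203,150,109 -72:203,142,100 -70:209,140,98 -68:208,140,97 -66:194,133,94 -64:174,124,90 -62:153,116,86 -60:148,114,86 -58:157,116,88 -56:173,111,86
side -x edge y0..20
-70:121,79,54 -68:118,76,52 -66:112,70,48 -64:134,97,69 -62:161,129,97 -60:187,159,123 -58:184,151,115 -56:177,136,99 -54:169,117,81 -52:173,123,85 -50:165,118,82 -48:147,107,76 -46:117,92,68 -44:108,88,65 -42:110,85,63 -40:125,81,62
side -y edge
-92:115,92,69 -90:113,90,67 -88:111,88,66 -86:112,89,66 -84:114,91,68 -82:137,112,85 -80:168,141,108 -78:175,146,112 -76:163,131,98 -74:150,114,83 -72:137,97,67 -70:128,86,57 -68:126,91,66 -66:124,96,74 -64:122,100,84 -62:120,105,93 -60:118,100,91 -58:116,93,85 -56:113,85,77
```

The opening's edges, relative to the fitted box, put its centre at about (−1, +0.8) mm, with the width checking out at 130 mm. Its target in world is (572.5, −12.2) at yaw −6°. First I turn the tool to lid yaw −23° and travel to beyond the lid's +x edge.

>>> move_arm(
  plan=[
    {"wz": 0.107},
    {"wz": 0.107},
    {"wz": 0.107},
    {"wz": 0.107},
    {"wz": 0.107},
    {"wz": 0.107},
    {"tx": 1.3, "ty": -2.9},
    {"tx": 1.3, "ty": -2.9},
    {"tx": 1.3, "ty": -2.9},
    {"tx": 1.3, "ty": -2.9},
    {"tx": 1.3, "ty": -2.9},
    {"tx": 1.3, "ty": -2.9},
  ],
)

```text
schema error: expected keys tx, ty, tz, wx, wy, wz
```

>>> move_arm(
  plan=[
    {"tx": 1.3, "ty": -2.9},
    {"tx": 1.3, "ty": -2.9},
    {"tx": 1.3, "ty": -2.9},
    {"tx": 1.3, "ty": -2.9},
    {"tx": 1.3, "ty": -2.9},
    {"tx": 1.3, "ty": -2.9},
    {"tx": 1.3, "ty": -2.9},
    {"tx": 1.3, "ty": -2.9},
    {"tx": 1.3, "ty": -2.9},
    {"tx": 1.3, "ty": -2.9},
    {"tx": 1.3, "ty": -2.9},
    {},
  ],
)

```text
schema error: expected keys tx, ty, tz, wx, wy, wz
```

>>> move_arm(
  plan=[
    {"tx": 0, "ty": 0, "tz": 0, "wx": 0, "wy": 0, "wz": 0.107},
    {"tx": 0, "ty": 0, "tz": 0, "wx": 0, "wy": 0, "wz": 0.107},
    {"tx": 0, "ty": 0, "tz": 0, "wx": 0, "wy": 0, "wz": 0.107},
    {"tx": 0, "ty": 0, "tz": 0, "wx": 0, "wy": 0, "wz": 0.107},
    {"tx": 0, "ty": 0, "tz": 0, "wx": 0, "wy": 0, "wz": 0.107},
    {"tx": 0, "ty": 0, "tz": 0, "wx": 0, "wy": 0, "wz": 0.107},
    {"tx": 1.3, "ty": -2.9, "tz": 0, "wx": 0, "wy": 0, "wz": 0},
    {"tx": 1.3, "ty": -2.9, "tz": 0, "wx": 0, "wy": 0, "wz": 0},
    {"tx": 1.3, "ty": -2.9, "tz": 0, "wx": 0, "wy": 0, "wz": 0},
    {"tx": 1.3, "ty": -2.9, "tz": 0, "wx": 0, "wy": 0, "wz": 0},
    {"tx": 1.3, "ty": -2.9, "tz": 0, "wx": 0, "wy": 0, "wz": 0},
    {"tx": 1.3, "ty": -2.9, "tz": 0, "wx": 0, "wy": 0, "wz": 0},
  ],
)

```text
time_s: 2.2
ee_pos: [276.9, -428.1, 214.1]
ee_rot: [180.0, -0.0, -23.1]
force: [0.3, -0.0, 0.1]
gripper_width: 91.3
gripper_force: 0.0
```

>>> move_arm(
  plan=[
    {"tx": 1.3, "ty": -2.9, "tz": 0, "wx": 0, "wy": 0, "wz": 0},
    {"tx": 1.3, "ty": -2.9, "tz": 0, "wx": 0, "wy": 0, "wz": 0},
    {"tx": 1.3, "ty": -2.9, "tz": 0, "wx": 0, "wy": 0, "wz": 0},
    {"tx": 1.3, "ty": -2.9, "tz": 0, "wx": 0, "wy": 0, "wz": 0},
    {"tx": 1.3, "ty": -2.9, "tz": 0, "wx": 0, "wy": 0, "wz": 0},
    {"tx": 1.3, "ty": -2.9, "tz": 0, "wx": 0, "wy": 0, "wz": 0},
    {"tx": 1.3, "ty": -2.9, "tz": 0, "wx": 0, "wy": 0, "wz": 0},
    {"tx": 1.3, "ty": -2.9, "tz": 0, "wx": 0, "wy": 0, "wz": 0},
    {"tx": 1.3, "ty": -2.9, "tz": 0, "wx": 0, "wy": 0, "wz": 0},
    {"tx": 1.3, "ty": -2.9, "tz": 0, "wx": 0, "wy": 0, "wz": 0},
    {"tx": 1.3, "ty": -2.9, "tz": 0, "wx": 0, "wy": 0, "wz": 0},
    {"tx": 0, "ty": 0, "tz": 0, "wx": 0, "wy": 0, "wz": 0},
  ],
)

```text
time_s: 3.2
ee_pos: [536.4, -188.4, 213.7]
ee_rot: [-179.9, -0.1, -22.9]
force: [0.1, -0.2, 0.4]
gripper_width: 91.1
gripper_force: 0.0
```

>>> move_arm(
  plan=[
    {"tx": 1.23, "ty": -2.83, "tz": 0, "wx": 0, "wy": 0, "wz": 0},
    {"tx": 1.23, "ty": -2.83, "tz": 0, "wx": 0, "wy": 0, "wz": 0},
    {"tx": 1.23, "ty": -2.83, "tz": 0, "wx": 0, "wy": 0, "wz": 0},
    {"tx": 1.23, "ty": -2.83, "tz": 0, "wx": 0, "wy": 0, "wz": 0},
    {"tx": 1.23, "ty": -2.83, "tz": 0, "wx": 0, "wy": 0, "wz": 0},
    {"tx": 1.23, "ty": -2.83, "tz": 0, "wx": 0, "wy": 0, "wz": 0},
    {"tx": 1.23, "ty": -2.83, "tz": 0, "wx": 0, "wy": 0, "wz": 0},
    {"tx": 0, "ty": 0, "tz": 3.4, "wx": 0, "wy": 0, "wz": 0},
    {"tx": 0, "ty": 0, "tz": 3.4, "wx": 0, "wy": 0, "wz": 0},
    {"tx": 0, "ty": 0, "tz": 3.4, "wx": 0, "wy": 0, "wz": 0},
    {"tx": 0, "ty": 0, "tz": 3.0, "wx": 0, "wy": 0, "wz": 0},
    {"tx": 0, "ty": 0, "tz": 0, "wx": 0, "wy": 0, "wz": 0},
  ],
)

```text
time_s: 4.2
ee_pos: [684.7, -43.6, 74.7]
ee_rot: [179.7, 0.8, -23.1]
force: [-1.3, 1.3, -0.9]
gripper_width: 90.9
gripper_force: 0.0
```

>>> move_arm(
  plan=[
    {"tx": -0.4, "ty": -0.4, "tz": 0, "wx": 0, "wy": 0, "wz": 0},
    {"tx": -0.4, "ty": -0.4, "tz": 0, "wx": 0, "wy": 0, "wz": 0},
    {"tx": -0.29, "ty": 0, "tz": 0, "wx": 0, "wy": 0, "wz": -0.03},
    {"tx": -0.29, "ty": 0, "tz": 0, "wx": 0, "wy": 0, "wz": -0.03},
    {"tx": -0.29, "ty": 0, "tz": 0, "wx": 0, "wy": 0, "wz": -0.03},
    {"tx": -0.29, "ty": 0, "tz": 0, "wx": 0, "wy": 0, "wz": -0.03},
    {"tx": -0.29, "ty": 0, "tz": 0, "wx": 0, "wy": 0, "wz": -0.03},
    {"tx": -0.29, "ty": 0, "tz": 0, "wx": 0, "wy": 0, "wz": -0.03},
    {"tx": -0.29, "ty": 0, "tz": 0, "wx": 0, "wy": 0, "wz": -0.03},
    {"tx": -0.29, "ty": 0, "tz": 0, "wx": 0, "wy": 0, "wz": -0.03},
    {"tx": -0.29, "ty": 0, "tz": 0, "wx": 0, "wy": 0, "wz": -0.03},
    {"tx": -0.29, "ty": 0, "tz": 0, "wx": 0, "wy": 0, "wz": -0.03},
  ],
)

```text
time_s: 5.2
ee_pos: [660.9, -24.6, 86.4]
ee_rot: [-179.9, -0.6, -5.8]
force: [2.2, 0.3, 1.5]
gripper_width: 91.4
gripper_force: 0.8
```

```bash
cat > look.py <<'E'
from h import *
from workcell import env,grab_frame
import sys
T=grab_frame("top");D=grab_frame("side");b=np.load("box.npy");s=env.state()
c,si=np.cos(b[2]),np.sin(b[2]);R=np.array([[c,si],[-si,c]])
t=b[:2]+R.T@[-1,.8]
if len(sys.argv)>1:
    z=float(sys.argv[2]) if len(sys.argv)>2 else 74.
    l,e=lidfit(T,[585,-8,-.15],z);print("lid err x,y,deg",R@(l[:2]-t),np.degrees(l[2]-b[2]),e)
    a=cv2.resize(T["color"][125:225,270:370,::-1],(400,400),interpolation=2);d=cv2.resize(D["color"][150:250,275:375,::-1],(400,400),interpolation=2)
    cv2.imwrite(f"pics/{sys.argv[1]}.png",np.hstack([a,d]))
print("tcp rel",R@(s["ee_pos"][:2]-t),s["ee_pos"],s["ee_rot"]-[0,0,np.degrees(b[2])],"F",R@s["force"][:2],s["force"][2],s["time_s"])
E
python3 look.py l1
```

```text
lid err x,y,deg [ 4.96660084 12.14298875] -2.100323497500287 8.248606183476939
tcp rel [87.89666837 -3.6000881 ] [659.52591216 -24.93567077  85.74418325] [-1.79968259e+02 -4.02084739e-01  1.03680210e-01] F [ 1.11659617 -0.10593563] 0.1255830180529166 5.3
```

View pics/l1.png

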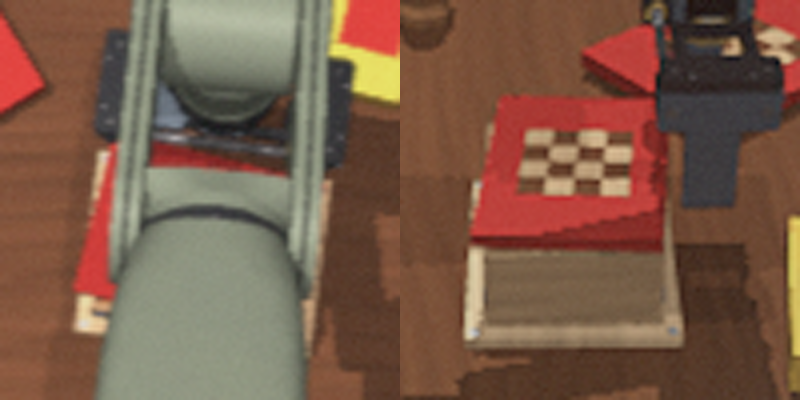

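The finger tips are too high (z 86), so the lid moved only partly, and the top view is occluded by the arm. I'll fit the lid in the side view instead.

```bash
sed -i 's/r>110/r>70/; s/M=np.zeros(m.shape/global LAST;LAST=(l==k);M=np.zeros(m.shape/' h.py
cat > side.py <<'E'
from h import *
from workcell import env,grab_frame
import sys
z=float(sys.argv[1]) if len(sys.argv)>1 else 74.
b=np.load("box.npy");s=env.state();D=grab_frame("side")
c,si=np.cos(b[2]),np.sin(b[2]);R=np.array([[c,si],[-si,c]]);t=b[:2]+R.T@[-1,.8]
im=D["color"];m=redmask(im)
# edge-based: fit to mask left,front,bottom; hull cost within window free of the large board
l,e=lidfit(D,[585,-5,-.12],z,box=(285,174,343,218));print("lid err",R@(l[:2]-t),np.degrees(l[2]-b[2]),e)
print("tcp rel",R@(s["ee_pos"][:2]-t),s["ee_pos"],s["ee_rot"]-[0,0,np.degrees(b[2])],"F",R@s["force"][:2],s["force"][2],s["time_s"])
E
python3 side.py; python3 - <<'E'
E
```

```text
lid err [1.67152233 0.88079709] -4.864774079958565 0.04517545425338236
tcp rel [87.89666837 -3.6000881 ] [659.52591216 -24.93567077  85.74418325] [-1.79968259e+02 -4.02084739e-01  1.03680210e-01] F [ 1.11659617 -0.10593563] 0.1255830180529166 5.3
```

>>> move_arm(
  plan=[
    {"tx": 0.7, "ty": 0, "tz": 0, "wx": 0, "wy": 0, "wz": 0},
    {"tx": 0, "ty": 0, "tz": -3, "wx": 0, "wy": 0, "wz": 0},
    {"tx": 0, "ty": 0, "tz": -3, "wx": 0, "wy": 0, "wz": 0},
    {"tx": -1.0, "ty": -2.5, "tz": -3, "wx": 0, "wy": 0, "wz": 0},
    {"tx": -1.35, "ty": -3.1, "tz": 0, "wx": 0, "wy": 0, "wz": 0},
    {"tx": -1.35, "ty": -3.1, "tz": 0, "wx": 0, "wy": 0, "wz": 0},
    {"tx": -1.35, "ty": -3.1, "tz": 0, "wx": 0, "wy": 0, "wz": 0},
    {"tx": -1.35, "ty": -3.1, "tz": 0, "wx": 0, "wy": 0, "wz": 0},
    {"tx": -1.35, "ty": -3.1, "tz": 0, "wx": 0, "wy": 0, "wz": 0},
    {"tx": -1.35, "ty": -3.1, "tz": 0, "wx": 0, "wy": 0, "wz": 0},
    {"tx": 0, "ty": 0, "tz": 0, "wx": 0, "wy": 0, "wz": -0.12},
    {"tx": 0, "ty": 0, "tz": 0, "wx": 0, "wy": 0, "wz": -0.12},
  ],
)

```text
time_s: 6.35
ee_pos: [595.4, 195.4, 172.4]
ee_rot: [180.0, -0.0, 8.3]
force: [-0.3, -0.7, 0.0]
gripper_width: 91.3
gripper_force: 0.0
```

>>> move_arm(
  plan=[
    {"tx": 0, "ty": 0, "tz": 0, "wx": 0, "wy": 0, "wz": -0.12},
    {"tx": 0, "ty": 0, "tz": 0, "wx": 0, "wy": 0, "wz": -0.12},
    {"tx": 0, "ty": 0, "tz": 0, "wx": 0, "wy": 0, "wz": -0.12},
    {"tx": 0, "ty": 0, "tz": 0, "wx": 0, "wy": 0, "wz": -0.12},
    {"tx": 0, "ty": 0, "tz": 0, "wx": 0, "wy": 0, "wz": -0.12},
    {"tx": 0, "ty": 0, "tz": 0, "wx": 0, "wy": 0, "wz": -0.12},
    {"tx": 0, "ty": 0, "tz": 0, "wx": 0, "wy": 0, "wz": -0.12},
    {"tx": 0, "ty": 0, "tz": 0, "wx": 0, "wy": 0, "wz": -0.12},
    {"tx": 0, "ty": 0, "tz": 0, "wx": 0, "wy": 0, "wz": -0.12},
    {"tx": 0, "ty": 0, "tz": 0, "wx": 0, "wy": 0, "wz": -0.12},
    {"tx": 0, "ty": 0, "tz": 0, "wx": 0, "wy": 0, "wz": -0.12},
    {"tx": 0, "ty": 0, "tz": 0, "wx": 0, "wy": 0, "wz": 0},
  ],
)

```text
time_s: 7.35
ee_pos: [596.2, 193.2, 172.3]
ee_rot: [180.0, 0.0, 83.6]
force: [0.8, 0.3, 0.5]
gripper_width: 91.4
gripper_force: 0.0
```

```bash
python3 look.py l2
```

```text
lid err x,y,deg [4.59266337 4.0105532 ] -6.139103928315782 0.030935117556112383
tcp rel [  1.96112558 206.7118952 ] [596.08649096 193.21906255 172.18959752] [1.79980886e+02 4.82381348e-03 8.92876327e+01] F [ 0.13522533 -0.31347139] 0.40490150221972904 7.45
```

View pics/l2.png

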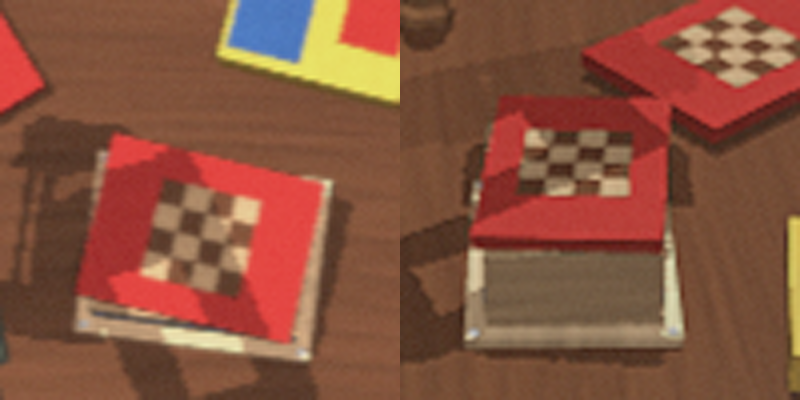

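The lid is now at err (4.6, 4.0) mm, −6.1°. Next I push on its +y end with both fingers.

>>> move_arm(
  plan=[
    {"tx": -3.0, "ty": 0, "tz": 0, "wx": 0, "wy": 0, "wz": -0.012},
    {"tx": -3.0, "ty": 0, "tz": 0, "wx": 0, "wy": 0, "wz": 0},
    {"tx": -2.8, "ty": 0, "tz": 0, "wx": 0, "wy": 0, "wz": 0},
    {"tx": 0, "ty": 0, "tz": 2, "wx": 0, "wy": 0, "wz": 0},
    {"tx": 0, "ty": 0, "tz": 2, "wx": 0, "wy": 0, "wz": 0},
    {"tx": 0, "ty": 0, "tz": 2, "wx": 0, "wy": 0, "wz": 0},
    {"tx": 0, "ty": 0, "tz": 2, "wx": 0, "wy": 0, "wz": 0},
    {"tx": 0, "ty": 0, "tz": 1.7, "wx": 0, "wy": 0, "wz": 0},
    {"tx": 0, "ty": 0, "tz": 0, "wx": 0, "wy": 0, "wz": 0},
    {"tx": 0, "ty": 0, "tz": 0, "wx": 0, "wy": 0, "wz": 0},
    {"tx": 0, "ty": 0, "tz": 0, "wx": 0, "wy": 0, "wz": 0},
  ],
)

```text
time_s: 8.37
ee_pos: [587.4, 105.8, 76.0]
ee_rot: [179.9, -0.0, 84.1]
force: [-0.5, 0.5, 0.3]
gripper_width: 91.1
gripper_force: 0.0
```

```bash
python3 look.py
```

```text
tcp rel [  2.61093214 118.91339962] [587.53856432 105.83524813  76.45211887] [ 1.79837575e+02 -3.57363345e-02  9.01324219e+01] F [ 0.16146475 -0.11507956] 0.19281499784336348 8.4667
```

>>> move_arm(
  plan=[
    {"tx": -0.3, "ty": 0, "tz": 0, "wx": 0, "wy": 0, "wz": 0},
    {"tx": -0.3, "ty": 0, "tz": 0, "wx": 0, "wy": 0, "wz": 0},
    {"tx": -0.2, "ty": 0, "tz": 0, "wx": 0, "wy": 0, "wz": 0},
    {"tx": -0.2, "ty": 0, "tz": 0, "wx": 0, "wy": 0, "wz": 0},
    {"tx": -0.2, "ty": 0, "tz": 0, "wx": 0, "wy": 0, "wz": 0},
    {"tx": -0.2, "ty": 0, "tz": 0, "wx": 0, "wy": 0, "wz": 0},
    {"tx": -0.2, "ty": 0, "tz": 0, "wx": 0, "wy": 0, "wz": 0},
    {"tx": -0.2, "ty": 0, "tz": 0, "wx": 0, "wy": 0, "wz": 0},
    {"tx": 0, "ty": 0, "tz": 0, "wx": 0, "wy": 0, "wz": 0},
    {"tx": 0, "ty": 0, "tz": 0, "wx": 0, "wy": 0, "wz": 0},
    {"tx": 0, "ty": 0, "tz": 0, "wx": 0, "wy": 0, "wz": 0},
  ],
)

```text
time_s: 9.38
ee_pos: [582.3, 91.5, 74.8]
ee_rot: [-179.7, -0.4, 83.9]
force: [-4.2, 11.4, 2.8]
gripper_width: 91.5
gripper_force: 5.7
```

```bash
python3 look.py l3; python3 side.py
```

```text
lid err x,y,deg [ 4.0451687  -3.32212199] -5.503589294610124 0.2812478414036057
tcp rel [ -1.09901396 104.12360239] [582.30024495  91.51526864  74.73874596] [-179.67767713   -0.37990979   89.89502386] F [-5.38110322 11.95759604] 2.4234087876297807 9.4833
lid err [ 1.61924384 -0.82789598] -3.948703662949411 0.05569887632667902
tcp rel [ -1.09901396 104.12360239] [582.30024495  91.51526864  74.73874596] [-179.67767713   -0.37990979   89.89502386] F [-5.38110322 11.95759604] 2.4234087876297807 9.4833
```

View pics/l3.png

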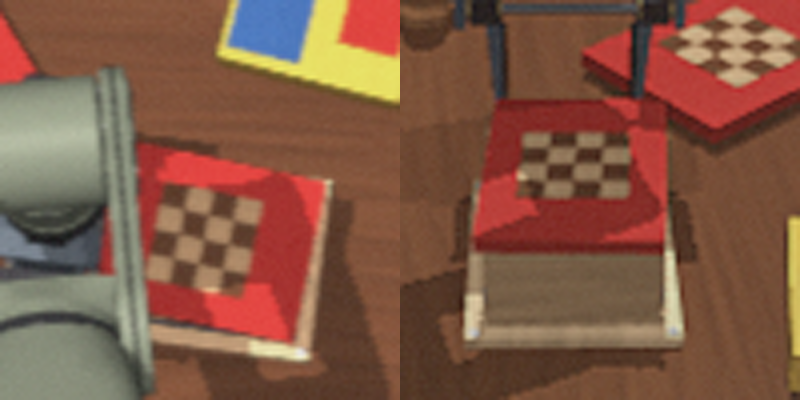

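>>> move_arm(
  plan=[
    {"tx": 1, "ty": 0, "tz": 0, "wx": 0, "wy": 0, "wz": 0},
    {"tx": 3, "ty": 0, "tz": -2, "wx": 0, "wy": 0, "wz": 0},
    {"tx": 3, "ty": 0, "tz": -2, "wx": 0, "wy": 0, "wz": 0},
    {"tx": 3, "ty": 0, "tz": -2, "wx": 0, "wy": 0, "wz": 0},
    {"tx": 0, "ty": 0, "tz": -2, "wx": 0, "wy": 0, "wz": 0},
    {"tx": 0, "ty": 0, "tz": 0, "wx": 0, "wy": 0, "wz": 0},
  ],
)

```text
time_s: 10.03
ee_pos: [597.6, 189.3, 159.2]
ee_rot: [179.5, -0.1, 84.3]
force: [0.8, -2.0, 0.5]
gripper_width: 91.5
gripper_force: 0.0
```

```bash
python3 look.py l4; for z in 68 71 74;do echo z $z; python3 side.py $z|head -1;python3 look.py x $z|head -1; done
cat > tilt.py <<'E'
from h import *
from workcell import grab_frame
from scipy.spatial.transform import Rotation as Ro
b=np.load("box.npy");F={n:grab_frame(n) for n in("top","side")}
W=dict(top=(275,135,365,225),side=(285,175,342,218))
c,si=np.cos(b[2]),np.sin(b[2]);R=np.array([[c,si],[-si,c]]);t=b[:2]+R.T@[-1,.8]
M={}
for n,f in F.items():
    x0,y0,x1,y1=W[n];m=redmask(f["color"])[y0:y1,x0:x1];k,l,st,_=cv2.connectedComponentsWithStats(m);q=1+np.argmax(st[1:,4])
    A=np.zeros_like(m);cv2.fillConvexPoly(A,cv2.convexHull(max(cv2.findContours((l==q).astype(np.uint8),0,2)[0],key=cv2.contourArea)),255)
    M[n]=cv2.resize(A,None,fx=8,fy=8)>127
def cost(q):  # x,y,yaw,z,rx,ry (deg) in box axes, + side camera x,y shift
    e=0
    for n,f in F.items():
        P=plate(0)@Ro.from_euler("xyz",[q[4],q[5],q[2]],degrees=True).as_matrix().T+[q[0],q[1],q[3]]
        P[:,:2]=P[:,:2]@R+t
        if n=="side": P[:,:2]+=R.T@[-2.,-1.]
        x0,y0,x1,y1=W[n];h=cv2.convexHull(np.float32((proj(f,P)-[x0,y0]+.5)*8));A=np.zeros(M[n].shape,np.uint8);cv2.fillConvexPoly(A,np.int32(np.round(h)),1)
        e+=(M[n]^(A>0)).sum()/M[n].sum()
    return e
x0=np.array([4,0,-4,72,0,0.]);best=None
for _ in range(4):
    r=minimize(cost,x0,method="Nelder-Mead",options=dict(initial_simplex=x0+np.vstack([np.zeros(6),np.diag([4,4,4,3,2,2])])*np.random.uniform(.5,1.2),maxiter=600,maxfev=600))
    if best is None or r.fun<best.fun:best=r
    x0=best.x
print("x y yaw z rx ry",np.round(best.x,1),best.fun)
E
python3 tilt.py
```

```text
lid err x,y,deg [3.39303961 1.67087612] -4.760662355555579 0.025491877982094034
tcp rel [  1.56322578 200.53280225] [595.04371116 187.11561073 155.18347753] [1.79913729e+02 2.86369865e-02 9.02104152e+01] F [ 0.35362136 -0.24104971] -1.2520254910400226 10.1333
z 68
lid err [2.2537749 5.523242 ] -5.3489153710610955 0.07390143073442099
lid err x,y,deg [4.32018956 1.93954997] -4.514899901791488 0.0303231429337624
z 71
lid err [1.89781559 1.23960705] -5.125862028363117 0.06599261264021515
lid err x,y,deg [4.34045937 1.54496437] -4.148639757433249 0.027237301800591238
z 74
lid err [ 0.43344574 -0.91860677] -3.2415829960848894 0.05814313479300322
lid err x,y,deg [3.7802032  1.74226153] -4.277837579467293 0.02446251007793604
x y yaw z rx ry [ 3.4  1.9 -4.4 74.7  2.9  0.1] 0.04769218061928562
```

The combined fit says the lid's −y end has tilted down into the opening (rx ≈ 3°) and the +y end rests on the rim, with yaw −4.5°. So I push the +x edge near its +y end in −x to swing it round.

>>> move_arm(
  plan=[
    {"tx": -1.5, "ty": 3.45, "tz": 0, "wx": 0, "wy": 0, "wz": 0},
    {"tx": -1.5, "ty": 3.45, "tz": 0, "wx": 0, "wy": 0, "wz": 0},
    {"tx": -1.5, "ty": 3.45, "tz": 0, "wx": 0, "wy": 0, "wz": 0},
    {"tx": -1.5, "ty": 3.45, "tz": 0, "wx": 0, "wy": 0, "wz": 0},
    {"tx": -3, "ty": 0, "tz": 0, "wx": 0, "wy": 0, "wz": 0},
    {"tx": -3, "ty": 0, "tz": 0, "wx": 0, "wy": 0, "wz": 0},
    {"tx": -3, "ty": 0, "tz": 0, "wx": 0, "wy": 0, "wz": 0},
    {"tx": 0, "ty": 0, "tz": 2, "wx": 0, "wy": 0, "wz": 0},
    {"tx": 0, "ty": 0, "tz": 2, "wx": 0, "wy": 0, "wz": 0},
    {"tx": 0, "ty": 0, "tz": 2, "wx": 0, "wy": 0, "wz": 0},
    {"tx": 0, "ty": 0, "tz": 1.8, "wx": 0, "wy": 0, "wz": 0},
    {"tx": 0, "ty": 0, "tz": 0, "wx": 0, "wy": 0, "wz": 0},
  ],
)

```text
time_s: 11.68
ee_pos: [714.0, 23.7, 72.4]
ee_rot: [-179.5, 0.1, 84.1]
force: [-0.9, -0.0, -1.2]
gripper_width: 91.5
gripper_force: 0.0
```

>>> move_arm(
  plan=[
    {"tx": 0, "ty": 0, "tz": 0, "wx": 0, "wy": 0, "wz": 0},
    {"tx": 0, "ty": 0, "tz": 0, "wx": 0, "wy": 0, "wz": 0},
    {"tx": 0, "ty": 0, "tz": 0, "wx": 0, "wy": 0, "wz": 0},
  ],
)

```text
time_s: 11.93
ee_pos: [717.9, 24.1, 78.8]
ee_rot: [179.8, -0.0, 84.2]
force: [0.6, 1.1, 0.3]
gripper_width: 91.2
gripper_force: 0.0
```

```bash
python3 look.py
```

```text
tcp rel [140.56846812  51.23015824] [717.64987734  24.07737926  78.57749716] [ 1.79842499e+02 -1.29232567e-02  9.01759960e+01] F [-0.29523305 -0.52693577] -0.02332329006275731 12.0333
```

>>> move_arm(
  plan=[
    {"tx": 0, "ty": -0.3, "tz": 0.2, "wx": 0, "wy": 0, "wz": 0},
    {"tx": 0, "ty": -0.3, "tz": 0, "wx": 0, "wy": 0, "wz": 0},
    {"tx": 0, "ty": -0.2, "tz": 0, "wx": 0, "wy": 0, "wz": 0},
    {"tx": 0, "ty": -0.15, "tz": 0, "wx": 0, "wy": 0, "wz": 0},
    {"tx": 0, "ty": -0.15, "tz": 0, "wx": 0, "wy": 0, "wz": 0},
    {"tx": 0, "ty": -0.15, "tz": 0, "wx": 0, "wy": 0, "wz": 0},
    {"tx": 0, "ty": -0.15, "tz": 0, "wx": 0, "wy": 0, "wz": 0},
    {"tx": 0, "ty": -0.15, "tz": 0, "wx": 0, "wy": 0, "wz": 0},
    {"tx": 0, "ty": -0.1, "tz": 0, "wx": 0, "wy": 0, "wz": 0},
    {"tx": 0, "ty": 0, "tz": 0, "wx": 0, "wy": 0, "wz": 0},
    {"tx": 0, "ty": 0, "tz": 0, "wx": 0, "wy": 0, "wz": 0},
    {"tx": 0, "ty": 0, "tz": 0, "wx": 0, "wy": 0, "wz": 0},
  ],
)

```text
time_s: 13.03
ee_pos: [700.4, 25.6, 74.9]
ee_rot: [180.0, 0.0, 84.2]
force: [-0.2, 0.3, -0.8]
gripper_width: 91.4
gripper_force: 0.1
```

```bash
python3 look.py; python3 tilt.py;python3 look.py l5
```

```text
tcp rel [123.25339996  50.93365147] [700.39895994  25.59571734  74.91167283] [-1.79997416e+02  6.04271472e-03  9.01649624e+01] F [1.12438366 0.23029093] -0.35723924468226365 13.1333
x y yaw z rx ry [ 1.8 -0.4 -2.9 74.7  0.9 -1.2] 2.338493488856284
lid err x,y,deg [-0.27526915 -4.35071107] -0.35093961354142766 2.3224886877828053
tcp rel [123.24396572  50.98746932] [700.39521331  25.65022724  74.92428755] [1.79998381e+02 5.56287359e-03 9.01691418e+01] F [0.23204014 0.49305491] 0.12645282472139258 13.3333
```

View pics/l5.png

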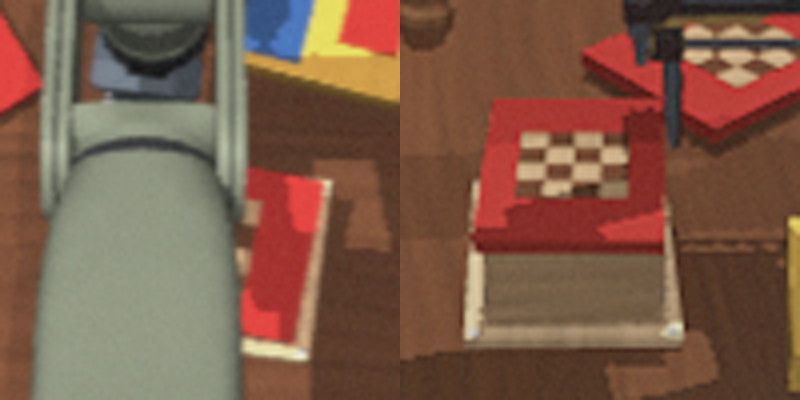

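>>> move_arm(
  plan=[
    {"tx": 0, "ty": -0.1, "tz": 0, "wx": 0, "wy": 0, "wz": 0},
    {"tx": 0, "ty": -0.1, "tz": 0, "wx": 0, "wy": 0, "wz": 0},
    {"tx": 0, "ty": -0.1, "tz": 0, "wx": 0, "wy": 0, "wz": 0},
    {"tx": 0, "ty": 0, "tz": 0, "wx": 0, "wy": 0, "wz": 0},
    {"tx": 0, "ty": 0, "tz": 0, "wx": 0, "wy": 0, "wz": 0},
  ],
)

```text
time_s: 13.75
ee_pos: [697.1, 25.9, 74.9]
ee_rot: [-180.0, 0.0, 84.2]
force: [0.3, -0.2, -0.2]
gripper_width: 91.6
gripper_force: 0.0
```

```bash
python3 look.py;python3 look.py l6|tail -1;for z in 70 74;do python3 side.py $z|head -1;done
```

```text
tcp rel [119.9948064   50.85844429] [697.15040696  25.86215995  74.8543557 ] [-1.79969499e+02  1.55582238e-02  9.01692604e+01] F [0.02039611 0.12738531] -0.30629423825641516 13.85
tcp rel [120.09907728  50.86784189] [697.25508865  25.86058674  74.86288275] [-1.79981817e+02  1.28428170e-02  9.01688997e+01] F [-0.32259154  0.27346653] -0.08399001622450622 13.95
lid err [-1.0971331   4.46751832] -2.265821427882205 0.05058632954185301
lid err [-1.13008213 -1.34308854] -1.7299659341535065 0.04536570764517379
```

>>> move_arm(
  plan=[
    {"tx": 0, "ty": 1.0, "tz": 0, "wx": 0, "wy": 0, "wz": 0},
    {"tx": 0, "ty": 0, "tz": -2.5, "wx": 0, "wy": 0, "wz": 0},
    {"tx": 2, "ty": 0, "tz": -2.5, "wx": 0, "wy": 0, "wz": 0},
    {"tx": 3, "ty": -2, "tz": -2, "wx": 0, "wy": 0, "wz": 0},
    {"tx": 3, "ty": -2.5, "tz": 0, "wx": 0, "wy": 0, "wz": 0},
    {"tx": 3, "ty": -2.5, "tz": 0, "wx": 0, "wy": 0, "wz": 0},
    {"tx": 3, "ty": -2.5, "tz": 0, "wx": 0, "wy": 0, "wz": 0},
    {"tx": 1, "ty": -3, "tz": 0, "wx": 0, "wy": 0, "wz": 0},
    {"tx": 0, "ty": 0, "tz": 0, "wx": 0, "wy": 0, "wz": 0},
  ],
)

```text
time_s: 14.8
ee_pos: [592.8, 189.8, 144.9]
ee_rot: [-179.7, 0.0, 84.4]
force: [-0.5, -0.3, 0.2]
gripper_width: 90.9
gripper_force: 0.0
```

```bash
python3 look.py l7;python3 side.py|head -1; python3 tilt.py
```

```text
lid err x,y,deg [0.90099231 3.20618468] -1.7156659134329355 0.026383265856950066
tcp rel [  4.18107721 201.20906493] [597.71798675 187.51401674 145.37395075] [1.79956408e+02 1.55021579e-02 9.02812129e+01] F [0.97448589 0.20769782] -0.5808528967747887 14.9
lid err [-0.72756152 -1.56396501] -1.5242120615294517 0.06610587208406785
x y yaw z rx ry [ 1.   3.4 -1.9 73.6  2.1 -0.8] 0.05988469572518845
```

View pics/l7.png

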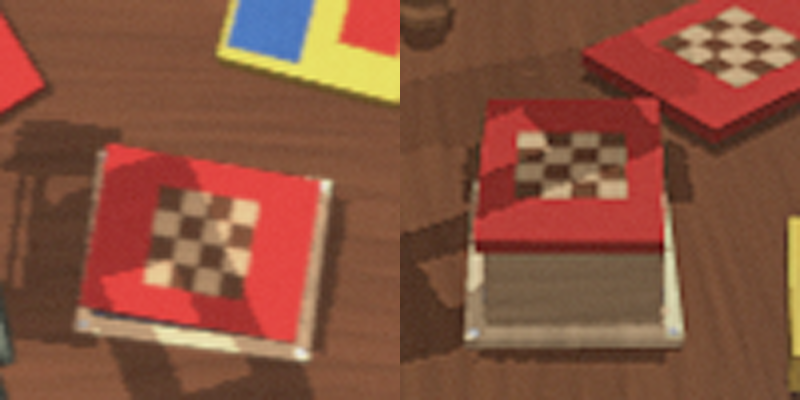

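Lid err is now (0.9, 3.2) mm, −1.7°, still up on the rim. I push on the +y end with both fingers again.

>>> move_arm(
  plan=[
    {"tx": -2.8, "ty": -0.3, "tz": 0, "wx": 0, "wy": 0, "wz": 0},
    {"tx": -2.8, "ty": 0, "tz": 0, "wx": 0, "wy": 0, "wz": 0},
    {"tx": -2.6, "ty": 0, "tz": 0, "wx": 0, "wy": 0, "wz": 0},
    {"tx": 0, "ty": 0, "tz": 2, "wx": 0, "wy": 0, "wz": 0},
    {"tx": 0, "ty": 0, "tz": 2, "wx": 0, "wy": 0, "wz": 0},
    {"tx": 0, "ty": 0, "tz": 1.5, "wx": 0, "wy": 0, "wz": 0},
    {"tx": 0, "ty": 0, "tz": 1.4, "wx": 0, "wy": 0, "wz": 0},
    {"tx": 0, "ty": 0, "tz": 0, "wx": 0, "wy": 0, "wz": 0},
    {"tx": 0, "ty": 0, "tz": 0, "wx": 0, "wy": 0, "wz": 0},
    {"tx": -0.4, "ty": 0, "tz": 0, "wx": 0, "wy": 0, "wz": 0},
    {"tx": -0.4, "ty": 0, "tz": 0, "wx": 0, "wy": 0, "wz": 0},
    {"tx": 0, "ty": 0, "tz": 0, "wx": 0, "wy": 0, "wz": 0},
  ],
)

```text
time_s: 16.05
ee_pos: [586.8, 96.8, 77.0]
ee_rot: [179.9, 0.0, 84.1]
force: [0.1, 0.3, -0.2]
gripper_width: 91.3
gripper_force: 0.0
```

>>> move_arm(
  plan=[
    {"tx": -0.2, "ty": 0, "tz": 0, "wx": 0, "wy": 0, "wz": 0},
    {"tx": -0.2, "ty": 0, "tz": 0, "wx": 0, "wy": 0, "wz": 0},
    {"tx": -0.15, "ty": 0, "tz": 0, "wx": 0, "wy": 0, "wz": 0},
    {"tx": -0.15, "ty": 0, "tz": 0, "wx": 0, "wy": 0, "wz": 0},
    {"tx": -0.15, "ty": 0, "tz": 0, "wx": 0, "wy": 0, "wz": 0},
    {"tx": 0, "ty": 0, "tz": 0, "wx": 0, "wy": 0, "wz": 0},
    {"tx": 0, "ty": 0, "tz": 0, "wx": 0, "wy": 0, "wz": 0},
  ],
)

```text
time_s: 16.63
ee_pos: [585.1, 89.3, 75.9]
ee_rot: [-180.0, -0.0, 84.1]
force: [-0.9, 1.1, 0.8]
gripper_width: 91.3
gripper_force: 0.5
```

```bash
python3 look.py; for z in 70 74;do python3 side.py $z|head -1;done
```

```text
tcp rel [  1.98554043 102.24556817] [585.17117439  89.32454901  75.88474529] [-1.79990916e+02  1.42991307e-03  9.01713752e+01] F [-1.08914314  1.41775627] 0.8490409741501861 16.7333
lid err [0.08739001 5.14131133] -2.3782774913058624 0.08599259296839329
lid err [-0.53523714 -1.70086471] -1.4598016506806162 0.07681835861532478
```

>>> move_arm(
  plan=[
    {"tx": -0.1, "ty": 0, "tz": 0, "wx": 0, "wy": 0, "wz": 0},
    {"tx": -0.1, "ty": 0, "tz": 0, "wx": 0, "wy": 0, "wz": 0},
    {"tx": -0.1, "ty": 0, "tz": 0, "wx": 0, "wy": 0, "wz": 0},
    {"tx": 0, "ty": 0, "tz": 0, "wx": 0, "wy": 0, "wz": 0},
    {"tx": 0, "ty": 0, "tz": 0, "wx": 0, "wy": 0, "wz": 0},
  ],
)

```text
time_s: 17.25
ee_pos: [584.3, 87.0, 75.7]
ee_rot: [-179.9, -0.1, 84.1]
force: [-2.6, 5.3, 0.8]
gripper_width: 91.5
gripper_force: 2.3
```

```bash
python3 look.py; for z in 70 74;do python3 side.py $z|head -1;done
```

```text
tcp rel [ 1.39607325 99.79620925] [584.32845404  86.95038535  75.72010141] [-1.79915698e+02 -7.32415747e-02  9.01093334e+01] F [-2.21811547  4.83342935] -0.4093258160568569 17.35
lid err [-0.09859094  0.13555477] -2.3181881270910187 0.08492275174877963
lid err [-0.71435496 -5.61239335] -1.7263175682169993 0.07862325519044187
```

>>> move_arm(
  plan=[
    {"tx": 1.0, "ty": 0, "tz": 0, "wx": 0, "wy": 0, "wz": 0},
    {"tx": 0, "ty": 0, "tz": -2, "wx": 0, "wy": 0, "wz": 0},
    {"tx": 0, "ty": 1.9, "tz": -2, "wx": 0, "wy": 0, "wz": 0},
    {"tx": 0, "ty": 3, "tz": 0, "wx": 0, "wy": 0, "wz": 0},
    {"tx": 0, "ty": 3, "tz": 0, "wx": 0, "wy": 0, "wz": 0},
    {"tx": -1.5, "ty": 3, "tz": 0, "wx": 0, "wy": 0, "wz": 0},
    {"tx": -2, "ty": 2.7, "tz": 0, "wx": 0, "wy": 0, "wz": 0},
    {"tx": -1.5, "ty": 0, "tz": 0, "wx": 0, "wy": 0, "wz": 0},
    {"tx": 0, "ty": 0, "tz": 2, "wx": 0, "wy": 0, "wz": 0},
    {"tx": 0, "ty": 0, "tz": 2, "wx": 0, "wy": 0, "wz": 0},
    {"tx": 0, "ty": 0, "tz": 0, "wx": 0, "wy": 0, "wz": 0},
    {"tx": 0, "ty": 0, "tz": 0, "wx": 0, "wy": 0, "wz": 0},
  ],
)

```text
time_s: 18.45
ee_pos: [715.3, 32.3, 74.8]
ee_rot: [-179.9, 0.1, 84.2]
force: [-0.1, -0.0, 0.6]
gripper_width: 91.0
gripper_force: 0.0
```

```bash
python3 look.py; for z in 70 74;do python3 side.py $z|head -1;done
```

```text
tcp rel [138.89277671  59.72010292] [716.87245665  32.69612159  77.24074687] [1.79873044e+02 1.78395331e-02 9.01998005e+01] F [-0.06388707 -0.10298742] 0.04783160701341005 18.55
lid err [-0.82186626  3.20798199] -0.9058590185888677 0.08700169244432529
lid err [ 0.52647034 -2.5380987 ] -2.855622395243835 0.07684907901560906
```

>>> move_arm(
  plan=[
    {"tx": 0, "ty": -0.3, "tz": 0.1, "wx": 0, "wy": 0, "wz": 0},
    {"tx": 0, "ty": -0.3, "tz": 0, "wx": 0, "wy": 0, "wz": 0},
    {"tx": 0, "ty": -0.3, "tz": 0, "wx": 0, "wy": 0, "wz": 0},
    {"tx": 0, "ty": -0.3, "tz": 0, "wx": 0, "wy": 0, "wz": 0},
    {"tx": 0, "ty": -0.3, "tz": 0, "wx": 0, "wy": 0, "wz": 0},
    {"tx": 0, "ty": -0.15, "tz": 0, "wx": 0, "wy": 0, "wz": 0},
    {"tx": 0, "ty": -0.15, "tz": 0, "wx": 0, "wy": 0, "wz": 0},
    {"tx": 0, "ty": -0.15, "tz": 0, "wx": 0, "wy": 0, "wz": 0},
    {"tx": 0, "ty": -0.15, "tz": 0, "wx": 0, "wy": 0, "wz": 0},
    {"tx": 0, "ty": 0, "tz": 0, "wx": 0, "wy": 0, "wz": 0},
    {"tx": 0, "ty": 0, "tz": 0, "wx": 0, "wy": 0, "wz": 0},
    {"tx": 0, "ty": 0, "tz": 0, "wx": 0, "wy": 0, "wz": 0},
  ],
)

```text
time_s: 19.65
ee_pos: [695.4, 34.6, 74.9]
ee_rot: [180.0, 0.0, 84.2]
force: [-0.3, 0.7, 0.6]
gripper_width: 91.2
gripper_force: 0.1
```

```bash
python3 look.py; for z in 70 74;do python3 side.py $z|head -1;done
```

```text
tcp rel [117.26417133  59.42216602] [695.33156868  34.66474621  74.89320731] [1.79999504e+02 8.58896351e-03 9.01655683e+01] F [0.26520259 0.63745684] -0.007861361957351876 19.75
lid err [-1.96455071  0.62443275] -0.7310737060006982 0.06049067916336446
lid err [-1.57707869 -2.28162149] -0.17408155502816952 0.04667912141634948
```

>>> move_arm(
  plan=[
    {"tx": 0, "ty": -0.1, "tz": 0, "wx": 0, "wy": 0, "wz": 0},
    {"tx": 0, "ty": -0.1, "tz": 0, "wx": 0, "wy": 0, "wz": 0},
    {"tx": 0, "ty": 0, "tz": 0, "wx": 0, "wy": 0, "wz": 0},
    {"tx": 0, "ty": 0, "tz": 0, "wx": 0, "wy": 0, "wz": 0},
  ],
)

```text
time_s: 20.18
ee_pos: [693.6, 35.1, 75.1]
ee_rot: [180.0, -0.0, 84.2]
force: [1.5, 1.2, 0.0]
gripper_width: 91.5
gripper_force: 0.8
```

```bash
python3 look.py; for z in 70 74;do python3 side.py $z|head -1;done
```

```text
tcp rel [115.48353832  59.6448072 ] [693.58404057  35.07262919  75.08337565] [ 1.79957788e+02 -1.26012549e-02  9.01654520e+01] F [2.13794983 1.93055599] -0.2876047692516924 20.2833
lid err [-2.84358444  2.73130438] 0.6551869382531922 0.05407202603856788
lid err [-1.46553901 -3.82630076] 1.8910034140835406 0.044411212968534314
```

>>> move_arm(
  gripper=0,
  plan=[
    {"tx": 0, "ty": 1.5, "tz": 0, "wx": 0, "wy": 0, "wz": 0},
    {"tx": 0, "ty": 0, "tz": -2.5, "wx": 0, "wy": 0, "wz": 0},
    {"tx": 2, "ty": 0, "tz": -2.5, "wx": 0, "wy": 0, "wz": 0},
    {"tx": 3, "ty": -2, "tz": -2, "wx": 0, "wy": 0, "wz": 0},
    {"tx": 3, "ty": -2.5, "tz": 0, "wx": 0, "wy": 0, "wz": 0},
    {"tx": 3, "ty": -2.5, "tz": 0, "wx": 0, "wy": 0, "wz": 0},
    {"tx": 3, "ty": -2.5, "tz": 0, "wx": 0, "wy": 0, "wz": 0},
    {"tx": 1, "ty": -3, "tz": 0, "wx": 0, "wy": 0, "wz": 0},
    {"tx": 0, "ty": 0, "tz": 0, "wx": 0, "wy": 0, "wz": 0},
  ],
)

```text
time_s: 21.13
ee_pos: [592.9, 197.7, 144.5]
ee_rot: [-179.6, 0.1, 84.4]
force: [-0.3, -1.0, -0.5]
gripper_width: 33.8
gripper_force: 0.0
```

```bash
for z in 69 71.5 74; do python3 look.py l8 $z;python3 side.py $z|head -1;done; python3 tilt.py
```

```text
lid err x,y,deg [0.09339148 0.5663142 ] 0.49028229147683533 0.026320485367594574
tcp rel [  3.59918984 209.18307384] [597.97432799 195.50511806 145.04484877] [-1.79960430e+02  8.04394405e-02  9.02900116e+01] F [0.47911081 0.20443162] 0.18326580680480548 21.2333
lid err [-2.78038888  3.87564138] 0.4500774686358388 0.09244975647056868
lid err x,y,deg [0.04585917 0.65482496] 0.03447307600377639 0.023530460053736907
tcp rel [  5.78567922 208.26107055] [600.0522446  194.35921733 144.87911356] [1.79974257e+02 3.12877169e-02 9.01055540e+01] F [-1.01953017 -0.11235671] -0.3106167477529479 21.3833
lid err [-3.07515571  0.13045931] 0.9158833468358569 0.08772367043811992
lid err x,y,deg [-0.20997179  0.31945457] 0.12583430609320279 0.026751828832297455
tcp rel [  5.68906628 208.2852061 ] [599.9586903  194.39333738 144.67108335] [-1.79999991e+02  1.86339972e-02  9.00842739e+01] F [-0.26536976 -0.21518383] -0.5148051907101764 21.5333
lid err [-2.89145506 -3.36837084] 0.7847730592762893 0.08223919591300151
x y yaw z rx ry [-0.1  0.4  0.5 72.4  1.2 -1.5] 0.07624556821440706
```

View pics/l8.png

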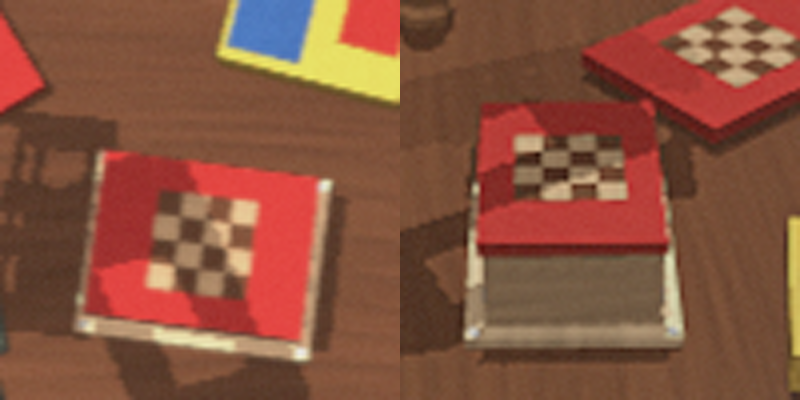

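The lid is now centred and square (≈0, 0.5 mm, 0.2°) and a bit lower. Next I press at its centre with closed fingers.

>>> move_arm(
  plan=[
    {"tx": -3, "ty": -0.5, "tz": 0, "wx": 0, "wy": 0, "wz": 0},
    {"tx": -3, "ty": 0, "tz": 0, "wx": 0, "wy": 0, "wz": 0},
    {"tx": -3, "ty": 0, "tz": 0, "wx": 0, "wy": 0, "wz": 0},
    {"tx": -3, "ty": 0, "tz": 0, "wx": 0, "wy": 0, "wz": 0},
    {"tx": -3, "ty": 0, "tz": 0, "wx": 0, "wy": 0, "wz": 0},
    {"tx": -3, "ty": 0, "tz": 0, "wx": 0, "wy": 0, "wz": 0},
    {"tx": -2.8, "ty": 0, "tz": 0, "wx": 0, "wy": 0, "wz": 0},
    {"tx": 0, "ty": 0, "tz": 1.5, "wx": 0, "wy": 0, "wz": 0},
    {"tx": 0, "ty": 0, "tz": 1.5, "wx": 0, "wy": 0, "wz": 0},
    {"tx": 0, "ty": 0, "tz": 1.0, "wx": 0, "wy": 0, "wz": 0},
    {"tx": 0, "ty": 0, "tz": 0.5, "wx": 0, "wy": 0, "wz": 0},
    {"tx": 0, "ty": 0, "tz": 0, "wx": 0, "wy": 0, "wz": 0},
  ],
)

```text
time_s: 22.68
ee_pos: [572.3, -10.9, 98.7]
ee_rot: [-179.9, 0.0, 84.2]
force: [0.3, 0.2, 0.7]
gripper_width: 0.5
gripper_force: 0.0
```

>>> move_arm(
  plan=[
    {"tx": 0, "ty": 0, "tz": 0, "wx": 0, "wy": 0, "wz": 0},
    {"tx": 0, "ty": 0, "tz": 0, "wx": 0, "wy": 0, "wz": 0},
    {"tx": 0, "ty": 0, "tz": 0, "wx": 0, "wy": 0, "wz": 0},
  ],
)

```text
time_s: 22.93
ee_pos: [573.6, -10.8, 100.7]
ee_rot: [179.9, 0.0, 84.2]
force: [-0.1, 1.3, 0.6]
gripper_width: 0.4
gripper_force: 0.0
```

```bash
python3 look.py
```

```text
tcp rel [0.77463497 1.33191838] [573.39936186 -10.90745902 100.54609706] [1.79928235e+02 2.53312281e-03 9.01862800e+01] F [-1.08716978 -0.13033349] 0.4434132732188898 23.0333
```

>>> move_arm(
  plan=[
    {"tx": 0, "ty": 0, "tz": 0.4, "wx": 0, "wy": 0, "wz": 0},
    {"tx": 0, "ty": 0, "tz": 0.4, "wx": 0, "wy": 0, "wz": 0},
    {"tx": 0, "ty": 0, "tz": 0.3, "wx": 0, "wy": 0, "wz": 0},
    {"tx": 0, "ty": 0, "tz": 0.2, "wx": 0, "wy": 0, "wz": 0},
    {"tx": 0, "ty": 0, "tz": 0.2, "wx": 0, "wy": 0, "wz": 0},
    {"tx": 0, "ty": 0, "tz": 0.1, "wx": 0, "wy": 0, "wz": 0},
    {"tx": 0, "ty": 0, "tz": 0.1, "wx": 0, "wy": 0, "wz": 0},
    {"tx": 0, "ty": 0, "tz": 0, "wx": 0, "wy": 0, "wz": 0},
    {"tx": 0, "ty": 0, "tz": 0, "wx": 0, "wy": 0, "wz": 0},
  ],
)

```text
time_s: 23.78
ee_pos: [572.8, -11.1, 83.1]
ee_rot: [-180.0, 0.0, 84.2]
force: [-1.0, 0.1, 2.9]
gripper_width: 0.6
gripper_force: 0.9
```

```bash
python3 look.py
```

```text
tcp rel [0.2890906  1.07612725] [572.88970091 -11.11099812  83.12110394] [-1.79998039e+02  6.13871267e-03  9.01661048e+01] F [-1.58386373 -0.05794342] 2.09891274950527 23.8833
```

Contact is at z 83, so the block is about 3 mm into the opening and resting on the catches. I press on in small steps.

>>> move_arm(
  plan=[
    {"tx": 0, "ty": 0, "tz": 0.1, "wx": 0, "wy": 0, "wz": 0},
    {"tx": 0, "ty": 0, "tz": 0.1, "wx": 0, "wy": 0, "wz": 0},
    {"tx": 0, "ty": 0, "tz": 0, "wx": 0, "wy": 0, "wz": 0},
    {"tx": 0, "ty": 0, "tz": 0, "wx": 0, "wy": 0, "wz": 0},
  ],
)

```text
time_s: 24.22
ee_pos: [573.2, -11.1, 80.6]
ee_rot: [180.0, 0.0, 84.2]
force: [-0.1, -0.4, 0.7]
gripper_width: 0.4
gripper_force: 0.0
```

>>> move_arm(
  plan=[
    {"tx": 0, "ty": 0, "tz": 0.1, "wx": 0, "wy": 0, "wz": 0},
    {"tx": 0, "ty": 0, "tz": 0.1, "wx": 0, "wy": 0, "wz": 0},
    {"tx": 0, "ty": 0, "tz": 0, "wx": 0, "wy": 0, "wz": 0},
    {"tx": 0, "ty": 0, "tz": 0, "wx": 0, "wy": 0, "wz": 0},
  ],
)

```text
time_s: 24.55
ee_pos: [573.3, -11.1, 80.3]
ee_rot: [179.9, 0.0, 84.2]
force: [-3.3, 0.6, 8.7]
gripper_width: 0.5
gripper_force: 4.5
```

>>> move_arm(
  plan=[
    {"tx": 0, "ty": 0, "tz": 0.1, "wx": 0, "wy": 0, "wz": 0},
    {"tx": 0, "ty": 0, "tz": 0.1, "wx": 0, "wy": 0, "wz": 0},
    {"tx": 0, "ty": 0, "tz": 0, "wx": 0, "wy": 0, "wz": 0},
    {"tx": 0, "ty": 0, "tz": 0, "wx": 0, "wy": 0, "wz": 0},
  ],
)

```text
time_s: 24.88
ee_pos: [573.3, -11.1, 80.3]
ee_rot: [179.9, -0.0, 84.2]
force: [-6.9, 0.2, 20.0]
gripper_width: 0.1
gripper_force: 10.2
```

>>> move_arm(
  plan=[
    {"tx": 0, "ty": 0, "tz": 0.1, "wx": 0, "wy": 0, "wz": 0},
    {"tx": 0, "ty": 0, "tz": 0.1, "wx": 0, "wy": 0, "wz": 0},
    {"tx": 0, "ty": 0, "tz": 0, "wx": 0, "wy": 0, "wz": 0},
    {"tx": 0, "ty": 0, "tz": 0, "wx": 0, "wy": 0, "wz": 0},
  ],
)

```text
time_s: 25.22
ee_pos: [573.3, -11.1, 80.2]
ee_rot: [179.8, -0.0, 84.2]
force: [-10.5, 0.2, 31.0]
gripper_width: 0.5
gripper_force: 15.8
```

Hard stop at z 80.2 (home is 80) with 31 N. I back off and verify.

>>> move_arm(
  plan=[
    {"tx": 0, "ty": 0, "tz": -0.6, "wx": 0, "wy": 0, "wz": 0},
    {"tx": 0, "ty": 0, "tz": -2, "wx": 0, "wy": 0, "wz": 0},
    {"tx": 0, "ty": 0, "tz": -3, "wx": 0, "wy": 0, "wz": 0},
    {"tx": 3, "ty": 0, "tz": -2, "wx": 0, "wy": 0, "wz": 0},
    {"tx": 3, "ty": 0, "tz": 0, "wx": 0, "wy": 0, "wz": 0},
    {"tx": 3, "ty": 0, "tz": 0, "wx": 0, "wy": 0, "wz": 0},
    {"tx": 3, "ty": 0, "tz": 0, "wx": 0, "wy": 0, "wz": 0},
    {"tx": 3, "ty": 0, "tz": 0, "wx": 0, "wy": 0, "wz": 0},
    {"tx": 3, "ty": 0, "tz": 0, "wx": 0, "wy": 0, "wz": 0},
    {"tx": 3, "ty": 0, "tz": 0, "wx": 0, "wy": 0, "wz": 0},
    {"tx": 0, "ty": 0, "tz": 0, "wx": 0, "wy": 0, "wz": 0},
    {"tx": 0, "ty": 0, "tz": 0, "wx": 0, "wy": 0, "wz": 0},
  ],
)

```text
time_s: 26.22
ee_pos: [594.3, 199.2, 150.3]
ee_rot: [-180.0, 0.0, 84.3]
force: [0.3, -0.5, -0.4]
gripper_width: 0.4
gripper_force: 0.0
```

```bash
python3 look.py l9 68; python3 tilt.py; python3 tilt.py
```

```text
lid err x,y,deg [ 0.56093323 -0.63610658] 0.3110149227305177 0.023007276335372914
tcp rel [ -0.40427076 210.52944862] [594.13386984 197.2633282  150.50038665] [-1.79966477e+02  5.26744079e-02  9.01743864e+01] F [0.48658448 0.45765298] -0.5447536630957027 26.3167
x y yaw z rx ry [-0.2 -0.8  0.3 71.5  0.6 -0.3] 0.08205309783644339
x y yaw z rx ry [-0.  -0.7  0.3 71.6  0.6 -1.2] 0.07966523741473697
```

View pics/l9.png

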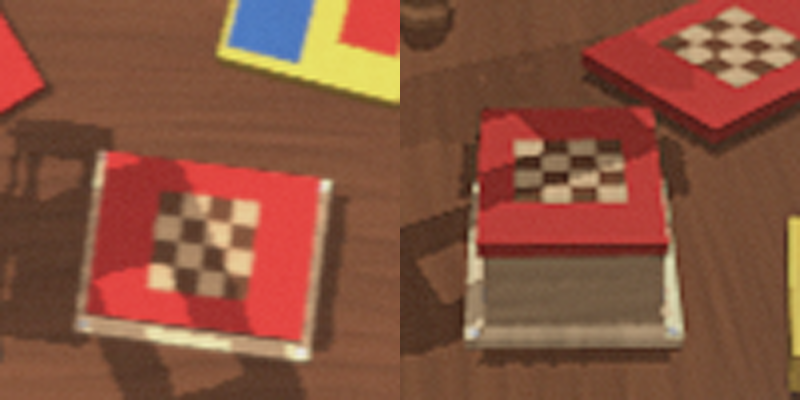

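The lid looks square and level. To be sure it's down at both ends, I touch each one firmly.

>>> move_arm(
  plan=[
    {"tx": -3, "ty": 0, "tz": 0, "wx": 0, "wy": 0, "wz": 0},
    {"tx": -3, "ty": 0, "tz": 0, "wx": 0, "wy": 0, "wz": 0},
    {"tx": -3, "ty": 0, "tz": 0, "wx": 0, "wy": 0, "wz": 0},
    {"tx": -3, "ty": 0, "tz": 0, "wx": 0, "wy": 0, "wz": 0},
    {"tx": -3, "ty": 0, "tz": 0, "wx": 0, "wy": 0, "wz": 0},
    {"tx": 0, "ty": 0, "tz": 2, "wx": 0, "wy": 0, "wz": 0},
    {"tx": 0, "ty": 0, "tz": 2, "wx": 0, "wy": 0, "wz": 0},
    {"tx": 0, "ty": 0, "tz": 1.2, "wx": 0, "wy": 0, "wz": 0},
    {"tx": 0, "ty": 0, "tz": 0.5, "wx": 0, "wy": 0, "wz": 0},
    {"tx": 0, "ty": 0, "tz": 0, "wx": 0, "wy": 0, "wz": 0},
    {"tx": 0, "ty": 0, "tz": 0, "wx": 0, "wy": 0, "wz": 0},
    {"tx": 0, "ty": 0, "tz": 0, "wx": 0, "wy": 0, "wz": 0},
  ],
)

```text
time_s: 27.52
ee_pos: [579.9, 48.6, 95.0]
ee_rot: [179.9, -0.0, 84.2]
force: [0.8, -1.0, -0.7]
gripper_width: 0.5
gripper_force: 0.0
```

```bash
python3 look.py
```

```text
tcp rel [ 0.8681737  61.30392245] [579.77258764  48.72501547  94.95963785] [ 1.79883649e+02 -1.23605598e-02  9.01769146e+01] F [0.30251643 0.78884426] -0.22207701617929823 27.6167
```

>>> move_arm(
  plan=[
    {"tx": 0, "ty": 0, "tz": 0.4, "wx": 0, "wy": 0, "wz": 0},
    {"tx": 0, "ty": 0, "tz": 0.4, "wx": 0, "wy": 0, "wz": 0},
    {"tx": 0, "ty": 0, "tz": 0.3, "wx": 0, "wy": 0, "wz": 0},
    {"tx": 0, "ty": 0, "tz": 0.2, "wx": 0, "wy": 0, "wz": 0},
    {"tx": 0, "ty": 0, "tz": 0.1, "wx": 0, "wy": 0, "wz": 0},
    {"tx": 0, "ty": 0, "tz": 0.1, "wx": 0, "wy": 0, "wz": 0},
    {"tx": 0, "ty": 0, "tz": 0.1, "wx": 0, "wy": 0, "wz": 0},
    {"tx": 0, "ty": 0, "tz": 0.1, "wx": 0, "wy": 0, "wz": 0},
    {"tx": 0, "ty": 0, "tz": 0.1, "wx": 0, "wy": 0, "wz": 0},
    {"tx": 0, "ty": 0, "tz": 0, "wx": 0, "wy": 0, "wz": 0},
    {"tx": 0, "ty": 0, "tz": 0, "wx": 0, "wy": 0, "wz": 0},
  ],
)

```text
time_s: 28.53
ee_pos: [578.8, 48.7, 80.2]
ee_rot: [179.9, -0.0, 84.2]
force: [-8.9, 0.2, 24.8]
gripper_width: 0.6
gripper_force: 13.1
```

>>> move_arm(
  plan=[
    {"tx": 0, "ty": 0, "tz": -0.5, "wx": 0, "wy": 0, "wz": 0},
    {"tx": 0, "ty": 0, "tz": -1.3, "wx": 0, "wy": 0, "wz": 0},
    {"tx": -3, "ty": 0, "tz": 0, "wx": 0, "wy": 0, "wz": 0},
    {"tx": -3, "ty": 0, "tz": 0, "wx": 0, "wy": 0, "wz": 0},
    {"tx": -3, "ty": 0, "tz": 0, "wx": 0, "wy": 0, "wz": 0},
    {"tx": -3, "ty": 0, "tz": 0, "wx": 0, "wy": 0, "wz": 0},
    {"tx": 0, "ty": 0, "tz": 0, "wx": 0, "wy": 0, "wz": 0},
    {"tx": 0, "ty": 0, "tz": 0, "wx": 0, "wy": 0, "wz": 0},
    {"tx": 0, "ty": 0, "tz": 0, "wx": 0, "wy": 0, "wz": 0},
  ],
)

```text
time_s: 29.28
ee_pos: [566.8, -70.5, 93.7]
ee_rot: [-180.0, -0.0, 84.1]
force: [0.4, 0.1, 0.6]
gripper_width: 0.2
gripper_force: 0.0
```

>>> move_arm(
  plan=[
    {"tx": 0, "ty": 0, "tz": 0.4, "wx": 0, "wy": 0, "wz": 0},
    {"tx": 0, "ty": 0, "tz": 0.4, "wx": 0, "wy": 0, "wz": 0},
    {"tx": 0, "ty": 0, "tz": 0.3, "wx": 0, "wy": 0, "wz": 0},
    {"tx": 0, "ty": 0, "tz": 0.2, "wx": 0, "wy": 0, "wz": 0},
    {"tx": 0, "ty": 0, "tz": 0.1, "wx": 0, "wy": 0, "wz": 0},
    {"tx": 0, "ty": 0, "tz": 0.1, "wx": 0, "wy": 0, "wz": 0},
    {"tx": 0, "ty": 0, "tz": 0.1, "wx": 0, "wy": 0, "wz": 0},
    {"tx": 0, "ty": 0, "tz": 0.1, "wx": 0, "wy": 0, "wz": 0},
    {"tx": 0, "ty": 0, "tz": 0, "wx": 0, "wy": 0, "wz": 0},
    {"tx": 0, "ty": 0, "tz": 0, "wx": 0, "wy": 0, "wz": 0},
  ],
)

```text
time_s: 30.12
ee_pos: [566.6, -70.0, 80.2]
ee_rot: [180.0, -0.0, 84.2]
force: [-6.2, 2.9, 20.3]
gripper_width: 0.5
gripper_force: 10.6
```

>>> move_arm(
  plan=[
    {"tx": 0, "ty": 0, "tz": -0.5, "wx": 0, "wy": 0, "wz": 0},
    {"tx": 0, "ty": 0, "tz": -2, "wx": 0, "wy": 0, "wz": 0},
    {"tx": 0, "ty": 0, "tz": -3, "wx": 0, "wy": 0, "wz": 0},
    {"tx": 0, "ty": 0, "tz": -3, "wx": 0, "wy": 0, "wz": 0},
    {"tx": 0, "ty": 0, "tz": -3, "wx": 0, "wy": 0, "wz": 0},
    {"tx": 0, "ty": 0, "tz": 0, "wx": 0, "wy": 0, "wz": 0},
    {"tx": 0, "ty": 0, "tz": 0, "wx": 0, "wy": 0, "wz": 0},
    {"tx": 0, "ty": 0, "tz": 0, "wx": 0, "wy": 0, "wz": 0},
  ],
)

```text
time_s: 30.78
ee_pos: [566.3, -70.5, 191.1]
ee_rot: [-179.9, 0.0, 84.2]
force: [-0.4, -0.5, -1.1]
gripper_width: 0.3
gripper_force: 0.0
```

The +y end, the centre and the −y end all stop hard at z 80.2, so the lid is level and home. Handing in.

```bash
python3 -c "
from workcell import env
print(env.job_done())"
```

```text
the job is handed in; nothing more can be done
None
```

The lid is pressed home, square and level: the centre and both ends stop hard at z 80.2 mm against an expected 80, the hardest press read 31 N, and the job was handed in at about 31 s with no verdict returned.

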